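Make up two roller kits

ROBOT

A 6-joint arm with a two-finger parallel gripper is mounted at the origin on the work surface. World frame = base frame: x ahead of the robot, y to its left, z up, the work surface at z = 0. Lengths are in m, angles in rad, forces in N, time in s.
With the tool pointing down it reaches from about 0.35 to 0.775 m from the base axis. Payload 7.3 kg.
Tool frame: the origin (TCP) lies at the centre of the arm's flange, where the gripper is bolted on; the fingertips stand 178 mm ahead of it and the grasp point (between the pads) lies 159 mm ahead of it; z points along the fingers, y is the line along which they close (so a half turn about z gives the same grasp; the last joint's range is limited). The gripper opens to 92 mm and grips with 3 to 60 N. Pads are 19 mm wide; open, the fingers measure 130 mm over their backs; the gripper's body (75 mm by 190 mm) begins 47 mm behind the grasp point.
Start: joints at [0.973, 0.342, 1.524, -0, 1.275, -0.146], TCP at [0.229, 0.472, 0.405] pointing down, gripper open.
Joint ranges: [-2.53, 2.53], [-0.77, 2.02], [0.04, 2.7], [-1, 4.14], [0.28, 2.66], [-3.11, 3.11]. Speed limits (rad/s): [2.57, 2.57, 3.14, 3.14, 3.14, 3.14].

INTERFACE

Orientations are given as [roll, pitch, yaw] about the fixed x, y, z axes, in that order (R = Rz(yaw) Ry(pitch) Rx(roll)).
In Python, from cell import robot gives the robot as it stands.
- The arm moves only by the tool creep_tool, called as name(argument=value, ...), one argument or row to a line, values as JSON. Schema: {"type":"object","properties":{"steps":{"type":"array","items":{"type":"object","properties":{"x":{"type":"number"},"y":{"type":"number"},"z":{"type":"number"},"rx":{"type":"number"},"ry":{"type":"number"},"rz":{"type":"number"}},"additionalProperties":false},"minItems":1,"maxItems":8},"jaw":{"type":"number"},"clamp_n":{"type":"number"},"only":{"type":"string"},"quiet":{"type":"boolean"},"lines":{"type":"string"}},"required":["steps"],"additionalProperties":false}. steps is a list of rows, 1 to 8 of them, each an object with the fields x, y, z (the shift in m), rx, ry, rz (a rotation vector in rad); a field left out counts as zero; each row shifts and turns the commanded pose from where the row before left it, along the tool's axes as they then stand; what a row does not reach is not made up. A row lasts 1/12 s, in which the tool goes at most 0.0417 m and 0.125 rad, less where a joint would pass 70% of its speed; a pose out of reach is approached as far as the arm can. jaw is the finger opening in m, set as the call begins (left out keeps the last). The fingers move at their own pace and stop on an object; clamp_n is the grip in N (left out, the last holds). Time passes only in rows, so rows that do not move let the fingers close. The tool returns the time, the measured TCP pose, the force, the opening and the grip force at its end. only (a regular expression) keeps the lines of the reply that match it, lines (a string "A,B") keeps lines A to B, and quiet returns only ok. Input that does not fit is refused with a message, and nothing moves.
- robot.observe(): the state, without advancing time (a new reading comes with each control period).
- robot.read_camera(name): name is "scene" or "top" or "wrist"; returns a dict with "image" (480x640x3 uint8, red, green, blue), "fx", "fy", "cx", "cy" (pixels), "pose" (4x4, takes a point from camera to world coordinates). Camera axes: x right, y down, z forward; pixel columns grow to the right and rows downward; lengths in m; the calibration is good to about 2 mm. A picture is of the moment at which its call begins. There is no depth.
- robot.hand_in(): hands the job in; it is judged then, once.
The state is a dict: "time": time; "qpos": joint angles; "qvel": joint speeds; "joint_efforts": joint torques, N m; "tool_pos": TCP position; "tool_rot": TCP orientation; "contact_force": force on the tool from outside, world axes, zero at the start; "torque": the same for the moment, N m; "opening": finger opening in m; "grip_force": force on a finger pad.
Only numpy, scipy, OpenCV 4.12 (cv2) and the standard library are available. Lean on these libraries where they do the work, as an engineer would, in place of code of your own. Each camera call takes 0.05 s, during which the arm holds its last target. There are 200 camera calls.

TASK

Make up two wheel kits from the parts standing on the bench: the long tray gets the flanged roller in its largest pocket, the large bearing in the middle one and the axle pin in the narrowest; the short tray gets the tall roller in its wider pocket and the small bearing in the narrower one. Set every part down on the floor of its pocket, standing or lying as it does now, without dropping it. Leave the socket, the oil dropper and the grease tin standing where they are.

Things in the scene. Friction and masses are not known exactly. Their poses are not given: they have to be found in the camera images.
- tall_roller: Tall plain roller: red hard-plastic tyre on a steel tube, a straight hollow cylinder 56 mm in diameter and 80 mm high with a 32 mm through bore, standing on end, about 0.3 kg. Grip it across its 56 mm outside. Origin: centre of its underside, z up.
- flanged_roller: Flanged roller: the same red tyre, 56 mm in diameter, rising from a wide dark steel flange at the bottom, 84 mm in diameter and 10 mm thick; 47 mm high overall, 32 mm bore, about 0.4 kg. Grip it across the 56 mm tyre above the flange. Origin: centre of its underside, z up.
- large_bearing: Large ball bearing lying flat: steel ring with a dark seal, 62 mm outside diameter, 24 mm high, 30 mm bore, about 0.25 kg. Origin: centre of its underside, z up.
- small_bearing: Small ball bearing lying flat: steel ring with a dark seal, 40 mm outside diameter, 22 mm high, 17 mm bore, about 0.11 kg. Origin: centre of its underside, z up.
- axle_pin: Steel axle pin standing on its head: round head 40 mm in diameter and 10 mm thick at the bottom, shank 22 mm in diameter above it, 65 mm high overall, about 0.22 kg. Grip it by the shank. Origin: centre of its underside, z up.
- long_tray: Long plywood kit tray, fixed, 118 mm (x) by 278 mm (y), three pockets in a row along y. Origin: centre of underside, z up. Pocket floors at z 0.005; 6 mm thick strips round and between pockets, tops at z 0.012. Pockets are 106 mm long in x, centred on x 0; in y: flanged roller's, centre +0.080, 106 mm wide; large bearing's, centre -0.022, 86 mm wide; axle pin's, centre -0.102, 62 mm wide.
- short_tray: Short plywood kit tray, fixed, 96 mm (x) by 162 mm (y), two pockets side by side along y. Origin: centre of underside, z up. Pocket floors at z 0.005; 6 mm thick strips round and between pockets, tops at z 0.012. Pockets are 84 mm long in x, centred on x 0; in y: tall roller's, centre +0.035, 80 mm wide; small bearing's, centre -0.043, 64 mm wide.
- socket: Bystander, loose: steel spanner socket standing on end among the stock, 28 mm in diameter, 36 mm high. To be left alone. Origin: centre of its underside, z up.
- oil_dropper: Bystander, loose: small white oil dropper bottle with a black pointed nozzle standing among the stock, 30 mm in diameter, 66 mm high. To be left alone. Origin: centre of its underside, z up.
- grease_tin: Bystander, loose: grey tin of grease at the left of the trays, 72 mm in diameter, 75 mm high. To be left alone. Origin: centre of its underside, z up.
Things that resemble listed ones, but are neither listed nor needed, are in the scene too. What is shaped like the small_bearing but green or orange is not meant.

How it is judged:
At the end, for the whole second after the job is handed in: Each of the five parts rests flat on the floor of its own pocket (underside within 3 mm of the pocket floor, its outline inside the pocket's strips to 2 mm), no more than 0.08 rad from upright, released and at rest (x of flanged_roller in the frame of long_tray between -0.013 and 0.013 m and y of flanged_roller in the frame of long_tray between 0.067 and 0.093 m and z of flanged_roller in the frame of long_tray between 0.002 and 0.008 m and angle between each of flanged_roller, large_bearing, axle_pin, tall_roller, small_bearing's own z axis and vertical below 0.08 rad and linear speed of each of flanged_roller, large_bearing, axle_pin, tall_roller, small_bearing below 0.02 m/s and angular speed of each of flanged_roller, large_bearing, axle_pin, tall_roller, small_bearing below 0.2 rad/s and x of large_bearing in the frame of long_tray between -0.024 and 0.024 m and y of large_bearing in the frame of long_tray between -0.036 and -0.008 m and z of large_bearing in the frame of long_tray between 0.002 and 0.008 m and x of axle_pin in the frame of long_tray between -0.035 and 0.035 m and y of axle_pin in the frame of long_tray between -0.115 and -0.089 m and z of axle_pin in the frame of long_tray between 0.002 and 0.008 m and x of tall_roller in the frame of short_tray between -0.016 and 0.016 m and y of tall_roller in the frame of short_tray between 0.021 and 0.049 m and z of tall_roller in the frame of short_tray between 0.002 and 0.008 m and x of small_bearing in the frame of short_tray between -0.024 and 0.024 m and y of small_bearing in the frame of short_tray between -0.057 and -0.029 m and z of small_bearing in the frame of short_tray between 0.002 and 0.008 m); the robot touches nothing.
It fails at once if a part was dropped: let go more than about 35 mm above the bench ((height (world z) of flanged_roller above 0.03 m and contact force between flanged_roller and the fingers below 0.01 N and linear speed of flanged_roller above 0.4 m/s) or (height (world z) of large_bearing above 0.03 m and contact force between large_bearing and the fingers below 0.01 N and linear speed of large_bearing above 0.4 m/s) or (height (world z) of axle_pin above 0.03 m and contact force between axle_pin and the fingers below 0.01 N and linear speed of axle_pin above 0.4 m/s) or (height (world z) of tall_roller above 0.03 m and contact force between tall_roller and the fingers below 0.01 N and linear speed of tall_roller above 0.4 m/s) or (height (world z) of small_bearing above 0.03 m and contact force between small_bearing and the fingers below 0.01 N and linear speed of small_bearing above 0.4 m/s)).
It fails at once if the socket was shifted by more than 15 mm or tipped (distance of socket from where it was at the start of the episode above 0.015 m or angle between socket's own z axis and vertical above 0.2 rad).
It fails at once if the oil dropper was shifted by more than 15 mm or tipped (distance of oil_dropper from where it was at the start of the episode above 0.015 m or angle between oil_dropper's own z axis and vertical above 0.2 rad).
It fails at once if the grease tin was shifted by more than 15 mm or tipped (distance of grease_tin from where it was at the start of the episode above 0.015 m or angle between grease_tin's own z axis and vertical above 0.2 rad).
It also fails if it takes over 128 s, if anything falls off the work surface, if the arm or the gripper's body presses on something with over 40 N, if the wrist force passes 120 N, or if a joint passes its speed limit or range.

## Working session

There is one attempt and no reset: what is moved stays moved. The work goes in short steps, Python scripts to look and compute and a tool call to move; the robot and the scene stay as the last step left them, time stands still between calls to the robot, and variables do not carry over. Pictures are saved under pics/ and viewed, at most 14 in all, crops included, and the job is handed in when it is done.

```bash
mkdir -p pics; ls
```

Run:
```python
from cell import robot
import cv2,numpy as np
for n in ("top","scene"):
    c=robot.read_camera(n); cv2.imwrite(f"pics/{n}0.png",c["image"][:,:,::-1]); print(n,c["fx"],c["fy"],c["cx"],c["cy"]);print(np.round(c["pose"],4))
s=robot.observe(); print({k:np.round(v,3) for k,v in s.items()})
```

```text
pics
top 560.7623111293902 560.7623111293902 322.702151568676 230.71412138866913
[[-0.0229 -0.994   0.1067  0.3798]
 [-0.9997  0.0238  0.0064  0.004 ]
 [-0.0089 -0.1065 -0.9943  1.4141]
 [ 0.      0.      0.      1.    ]]
scene 560.2399004093695 560.2399004093695 313.99082254400093 242.59006082597872
[[-0.6683  0.4637 -0.5817  1.2225]
 [ 0.7437  0.4318 -0.5103  0.6316]
 [ 0.0145 -0.7737 -0.6334  0.8015]
 [ 0.      0.      0.      1.    ]]
{'time': np.float64(0.1), 'qpos': array([ 0.973,  0.343,  1.525,  0.   ,  1.275, -0.146]), 'qvel': array([-0.001, -0.002, -0.003, -0.001, -0.   , -0.001]), 'joint_efforts': array([ 1.0000e-03, -4.3201e+01, -2.4470e+01,  7.2000e-02,  5.3000e-02,
       -0.0000e+00]), 'tool_pos': array([0.229, 0.472, 0.404]), 'tool_rot': array([-3.14, -0.  ,  2.69]), 'contact_force': array([-0.563,  0.22 ,  0.113]), 'torque': array([ 0.003, -0.006,  0.006]), 'grip_force': np.float64(0.0), 'opening': np.float64(0.092)}
```

View pics/top0.png

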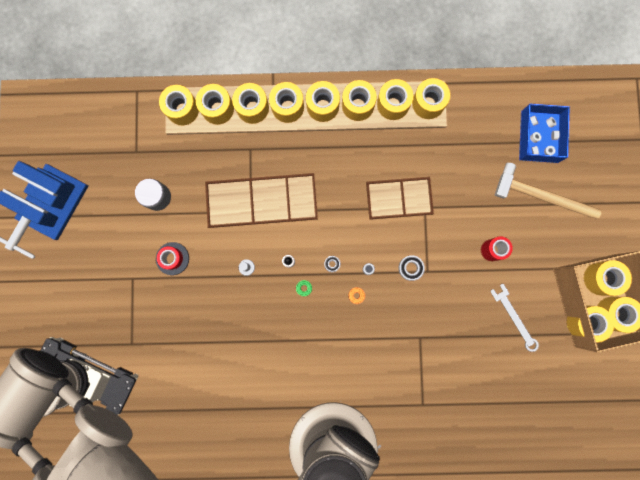

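View pics/scene0.png

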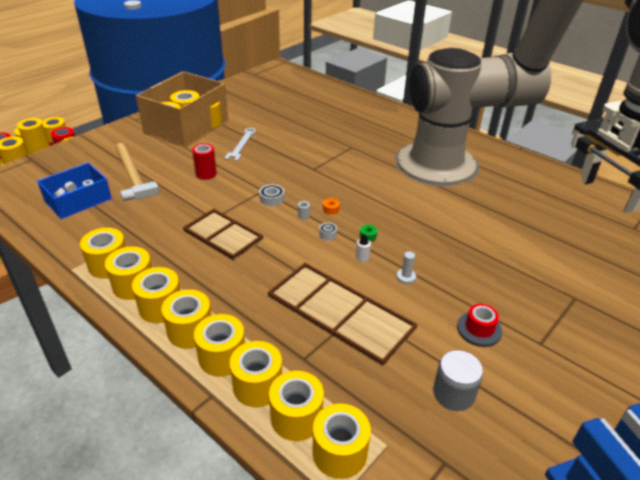

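Top view left to right: flanged roller (172,258), pin (246,267), dropper (288,261), small bearing (332,264), socket (369,269), large bearing (411,267) and tall roller (497,248). The grease tin is at (150,193), the long tray is centred near (261,200) with its largest pocket on the left, and the short tray near (400,198).

Possible confusions:
- Small bearing: green ring (304,288), orange ring (357,295), socket (369,269).
- Tall roller: yellow rollers in the row at y≈98 and in the box.
- Pin: dropper (288,261).

The steel ring at (332,264) is the small bearing and the red tube at (497,248) is the tall roller. I'll check both in close crops.

Run:
```python
import cv2
im=cv2.imread("pics/top0.png")
for i,x0 in enumerate((145,330)):
    c=cv2.resize(im[165:305,x0:x0+190],None,fx=4.2,fy=4.2,interpolation=cv2.INTER_CUBIC)
    for x in range(x0,x0+190,20): cv2.putText(c,str(x),(int((x-x0)*4.2),10),0,.35,(255,255,255)); cv2.line(c,(int((x-x0)*4.2),12),(int((x-x0)*4.2),18),(255,255,255))
    for y in range(165,305,20): cv2.putText(c,str(y),(0,int((y-165)*4.2)+4),0,.35,(255,255,255))
    cv2.imwrite(f"pics/crop{i}.png",c)
```

```text
(no output)
```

View pics/crop0.png

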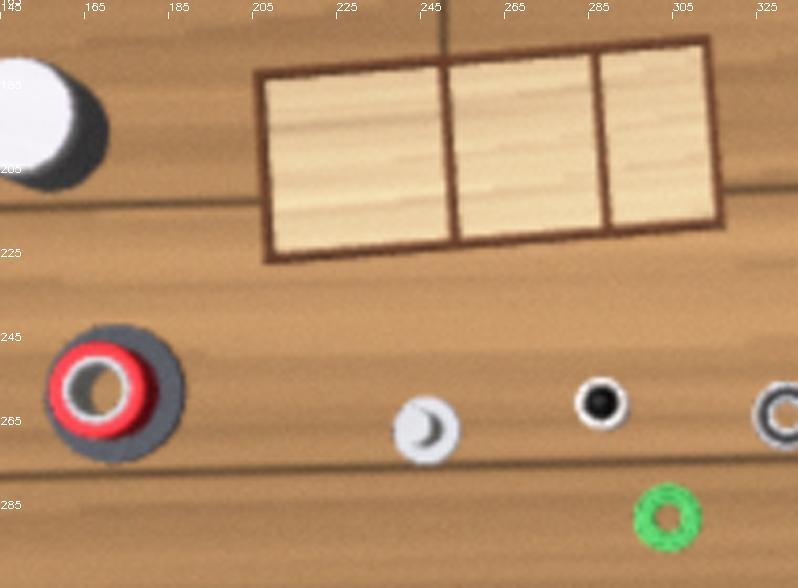

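View pics/crop1.png

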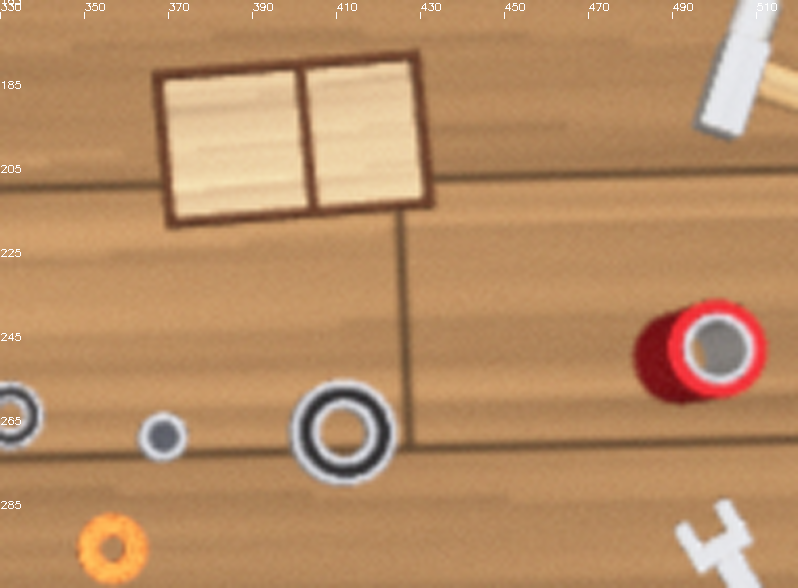

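The crops confirm the picks: the steel ring at (332,263.5) is the small bearing, with green at (303.8,288) and orange at (356.7,295.5). The red plain tube is at (501,248) by its top rim. Both trays have their wide pocket on the left, which is +y. Next I compute the positions.

Create h.py:
```python
import numpy as np, json
from cell import robot
def world(c,u,v,z):
    d=c["pose"][:3,:3]@np.array([(u-c["cx"])/c["fx"],(v-c["cy"])/c["fy"],1]); o=c["pose"][:3,3]
    return (o+d*(z-o[2])/d[2])[:2]
def go(x,y,tip,yaw=np.pi/2):
    """print the remaining offset in tool axes (dx,dy,dz,rz) to put the fingertips at x,y,tip"""
    from scipy.spatial.transform import Rotation as R
    s=robot.observe(); r=R.from_euler("xyz",s["tool_rot"]).as_matrix()
    d=r.T@(np.array([x,y,tip+.178])-s["tool_pos"])
    print("t %.1f"%s["time"],"tool d",np.round(d,3),"rz %.3f"%(-(yaw-s["tool_rot"][2])),"open %.3f"%s["opening"])
```

Run:
```python
from h import *
c=robot.read_camera("top")
def p(n,u,v,z,x0=145): 
    w=world(c,(u+.5)/4.2-.5+x0,(v+.5)/4.2-.5+165,z); print(n,np.round(w,4)); return w
P={}
P["flanged"]=p("flanged top",97,390,.047); p("flange",115,393,.008)
P["pin"]=p("pin",426,430,.009)
P["dropper"]=p("dropper",601,404,.045)
P["small"]=p("small",9,414,.022,330); P["socket"]=p("socket",162,436,.036,330)
P["large"]=p("large",344,432,.024,330); P["tall"]=p("tall",718,349,.08,330); P["tin"]=p("tin",15,115,.075)
p("green",667,517,.02);p("orange",112,548,.02,330)
def tray(n,cs,x0,pk):
    q=np.array([world(c,(u+.5)/4.2-.5+x0,(v+.5)/4.2-.5+165,.012) for u,v in cs]) # farL farR nearR nearL
    o=q.mean(0); ey=(q[0]+q[3]-q[1]-q[2]); L=np.linalg.norm(ey)/2; ey/=np.linalg.norm(ey)
    ex=np.array([ey[1],-ey[0]]); yaw=np.arctan2(ex[1],ex[0])
    print(n,o.round(4),"yaw %.4f len %.4f"%(yaw,L))
    for k,y in pk.items(): P[k]=o+ey*y; print(k,P[k].round(4))
    return yaw
tray("long",[(254,72),(710,37),(725,227),(265,263)],145,{"p_flanged":.08,"p_large":-.022,"p_pin":-.102})
tray("short",[(152,73),(418,51),(434,206),(168,228)],330,{"p_tall":.035,"p_small":-.043})
json.dump({k:list(v) for k,v in P.items()},open("P.json","w"))
go(*P["flanged"],.12)
```

```text
flanged top [0.4697 0.3932]
flange [0.4702 0.3934]
pin [0.4437 0.2071]
dropper [0.4548 0.0999]
small [ 0.4476 -0.0077]
socket [ 0.432  -0.0966]
large [ 0.4323 -0.2046]
tall [ 0.4722 -0.4095]
tin [0.628  0.4337]
green [0.3887 0.0638]
orange [ 0.3676 -0.0663]
long [0.6117 0.1676] yaw 0.0539 len 0.2769
p_flanged [0.6074 0.2474]
p_large [0.6129 0.1456]
p_pin [0.6172 0.0657]
short [ 0.6093 -0.1827] yaw 0.0591 len 0.1606
p_tall [ 0.6073 -0.1478]
p_small [ 0.6119 -0.2256]
t 0.1 tool d [-0.251  0.034  0.106] rz 1.119 open 0.092
```

creep_tool(
  steps=[
    {"rz":0.124},
    {"rz":0.124},
    {"rz":0.124},
    {"rz":0.124},
    {"rz":0.124},
    {"rz":0.124},
    {"rz":0.124},
    {"rz":0.124},
  ],
  jaw=0.092,
  clamp_n=20,
)

```text
time: 0.82
tool_pos: [0.2292, 0.4723, 0.4045]
tool_rot: [-3.141, 0.0, 1.692]
contact_force: [-0.3, 0.4, 0.3]
opening: 0.0918
grip_force: 0.0
```

creep_tool(
  steps=[
    {"rz":0.124},
    {},
  ],
)

```text
time: 0.98
tool_pos: [0.2292, 0.4723, 0.4045]
tool_rot: [-3.141, 0.0, 1.569]
contact_force: [0.0, 0.7, -0.1]
opening: 0.0917
grip_force: 0.0
```

```bash
python3 -c "from h import *;go(.470,.393,.10)"
```

```text
t 1.0 tool d [-0.079  0.241  0.126] rz -0.001 open 0.092
```

creep_tool(
  steps=[
    {"x":-0.01,"y":0.03,"z":0.016},
    {"x":-0.01,"y":0.03,"z":0.016},
    {"x":-0.01,"y":0.03,"z":0.016},
    {"x":-0.01,"y":0.03,"z":0.016},
    {"x":-0.01,"y":0.03,"z":0.016},
    {"x":-0.01,"y":0.03,"z":0.016},
    {"x":-0.01,"y":0.03,"z":0.016},
    {"x":-0.009,"y":0.031,"z":0.014},
  ],
)

```text
time: 1.65
tool_pos: [0.4716, 0.3932, 0.2774]
tool_rot: [-3.14, 0.001, 1.578]
contact_force: [-0.4, 0.2, 0.6]
opening: 0.0921
grip_force: 0.0
```

creep_tool(
  steps=[
    {},
    {},
  ],
)

```text
time: 1.82
tool_pos: [0.4716, 0.393, 0.2771]
tool_rot: [-3.139, 0.001, 1.574]
contact_force: [-1.5, -0.3, -0.3]
opening: 0.0916
grip_force: 0.0
```

Run:
```python
from h import *; import cv2
go(.470,.393,.021)
c=robot.read_camera("wrist"); cv2.imwrite("pics/w0.png",c["image"][:,:,::-1]); T=np.linalg.inv(c["pose"])
for q in ([.470,.393,.047],[.470,.393,.01]):
    a=T[:3,:3]@q+T[:3,3]; print(c["fx"]*a[0]/a[2]+c["cx"],c["fy"]*a[1]/a[2]+c["cy"])
```

```text
t 1.8 tool d [ 0.    -0.001  0.078] rz 0.004 open 0.092
317.14080141694404 266.82180974773667
317.43268753781837 246.97061333055265
```

View pics/w0.png

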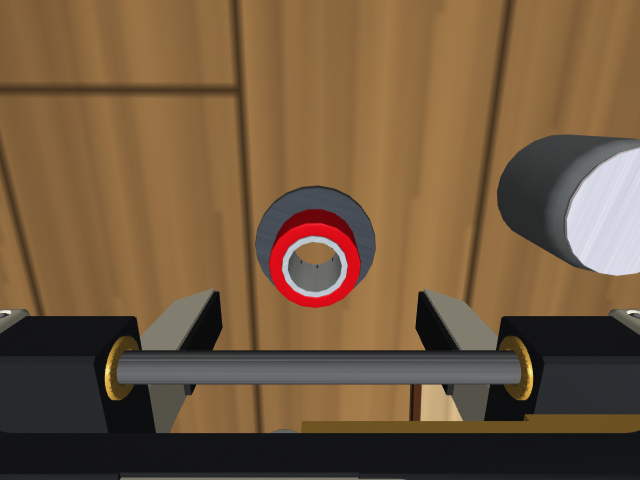

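The roller's top rim is centred at (316,265) against a predicted (317,267), so the calibration holds. I go down and grip.

creep_tool(
  steps=[
    {"y":-0.001,"z":0.02},
    {"z":0.02},
    {"z":0.02},
    {"z":0.017},
    {},
    {},
  ],
)

```text
time: 2.37
tool_pos: [0.4684, 0.3947, 0.2021]
tool_rot: [-3.141, 0.0, 1.576]
contact_force: [0.4, 0.2, 0.1]
opening: 0.0915
grip_force: 0.0
```

creep_tool(
  steps=[
    {},
    {},
    {},
    {},
    {},
    {},
    {},
    {},
  ],
  jaw=0.04,
  clamp_n=30,
)

```text
time: 3.03
tool_pos: [0.4694, 0.3941, 0.202]
tool_rot: [-3.141, -0.0, 1.574]
contact_force: [-1.6, 0.3, 3.8]
opening: 0.0547
grip_force: 30.0
```

```bash
python3 -c "from h import *;go(.6074,.2474,.095)"
```

```text
t 3.0 tool d [-0.147  0.138 -0.071] rz 0.003 open 0.055
```

creep_tool(
  steps=[
    {"z":-0.015},
    {"z":-0.028},
    {"z":-0.028},
    {},
  ],
)

```text
time: 3.37
tool_pos: [0.4706, 0.3948, 0.2777]
tool_rot: [3.134, -0.005, 1.574]
contact_force: [0.9, 0.7, -2.1]
opening: 0.0545
grip_force: 30.0
```

creep_tool(
  steps=[
    {"x":-0.012,"y":0.012},
    {"x":-0.02,"y":0.02},
    {"x":-0.02,"y":0.02},
    {"x":-0.02,"y":0.02},
    {"x":-0.02,"y":0.02},
    {"x":-0.025,"y":0.02},
    {"x":-0.02,"y":0.016},
    {"x":-0.01,"y":0.01},
  ],
)

```text
time: 4.03
tool_pos: [0.6093, 0.2446, 0.2708]
tool_rot: [-3.14, 0.001, 1.571]
contact_force: [-0.9, -0.2, -3.0]
opening: 0.0543
grip_force: 30.0
```

creep_tool(
  steps=[
    {},
    {},
    {},
  ],
)

```text
time: 4.28
tool_pos: [0.6071, 0.2484, 0.2718]
tool_rot: [-3.14, -0.0, 1.574]
contact_force: [0.0, 0.3, -2.8]
opening: 0.0544
grip_force: 30.0
```

```bash
python3 -c "from h import *;go(.6074,.2474,.030,1.6247)"
```

```text
t 4.3 tool d [-0.001  0.     0.064] rz -0.050 open 0.054
```

creep_tool(
  steps=[
    {"z":0.015,"rz":-0.05},
    {"z":0.016},
    {"z":0.015},
    {"z":0.01},
    {"z":0.006},
    {},
    {},
  ],
)

```text
time: 4.87
tool_pos: [0.6077, 0.2481, 0.211]
tool_rot: [3.141, -0.0, 1.625]
contact_force: [-0.4, -0.3, -3.1]
opening: 0.0544
grip_force: 30.0
```

```bash
python3 -c "from h import *;go(.6074,.2474,.029,1.6247)"
```

```text
t 4.9 tool d [-0.001 -0.     0.004] rz -0.000 open 0.054
```

creep_tool(
  steps=[
    {"z":0.002},
    {"z":0.001},
    {},
    {},
  ],
)

```text
time: 5.2
tool_pos: [0.608, 0.2475, 0.2082]
tool_rot: [3.141, -0.0, 1.624]
contact_force: [0.3, -0.2, -2.7]
opening: 0.0539
grip_force: 30.0
```

creep_tool(
  steps=[
    {"z":0.001},
    {},
    {},
  ],
)

```text
time: 5.45
tool_pos: [0.608, 0.2475, 0.2071]
tool_rot: [3.141, -0.0, 1.624]
contact_force: [0.0, -0.9, -1.1]
opening: 0.0543
grip_force: 30.0
```

Contact is beginning. Release at the floor, opening only moderately, then lift.

creep_tool(
  steps=[
    {"z":0.001},
    {},
  ],
)

```text
time: 5.62
tool_pos: [0.608, 0.2475, 0.207]
tool_rot: [3.141, -0.0, 1.624]
contact_force: [-1.4, -1.0, 5.1]
opening: 0.0545
grip_force: 30.0
```

creep_tool(
  steps=[
    {},
    {},
    {},
    {},
    {},
  ],
  jaw=0.085,
)

```text
time: 6.03
tool_pos: [0.6079, 0.2475, 0.2057]
tool_rot: [3.142, -0.0, 1.624]
contact_force: [0.1, 0.4, 0.5]
opening: 0.0824
grip_force: 0.0
```

creep_tool(
  steps=[
    {"z":-0.02},
    {"z":-0.03},
    {"z":-0.03},
    {},
  ],
  jaw=0.07,
)

```text
time: 6.37
tool_pos: [0.6093, 0.248, 0.2924]
tool_rot: [3.131, -0.002, 1.624]
contact_force: [1.6, 1.0, 1.2]
opening: 0.0706
grip_force: 0.0
```

```bash
python3 -c "from h import *;go(.4437,.2071,.10)"
```

```text
t 6.4 tool d [-0.032 -0.168  0.013] rz 0.053 open 0.071
```

creep_tool(
  steps=[
    {"rz":0.054},
    {"x":-0.005,"y":-0.023},
    {"x":-0.006,"y":-0.028},
    {"x":-0.008,"y":-0.033},
    {"x":-0.009,"y":-0.033},
    {"x":-0.007,"y":-0.028},
    {"x":-0.005,"y":-0.02},
    {},
  ],
)

```text
time: 7.03
tool_pos: [0.4392, 0.207, 0.2854]
tool_rot: [-3.138, 0.001, 1.571]
contact_force: [-0.2, 0.1, -0.8]
opening: 0.0696
grip_force: 0.0
```

creep_tool(
  steps=[
    {},
    {},
  ],
)

```text
time: 7.2
tool_pos: [0.4436, 0.2078, 0.286]
tool_rot: [3.14, -0.001, 1.57]
contact_force: [-0.6, 0.1, -0.5]
opening: 0.0702
grip_force: 0.0
```

Run:
```python
from h import *; import cv2
go(.4437,.2071,.026)
c=robot.read_camera("wrist"); cv2.imwrite("pics/w1.png",c["image"][:,:,::-1]); T=np.linalg.inv(c["pose"])
a=T[:3,:3]@[.4437,.2071,.065]+T[:3,3]; print(c["fx"]*a[0]/a[2]+c["cx"],c["fy"]*a[1]/a[2]+c["cy"])
```

```text
t 7.2 tool d [-0.001 -0.     0.082] rz -0.001 open 0.070
318.36232967399127 274.494106834949
```

View pics/w1.png

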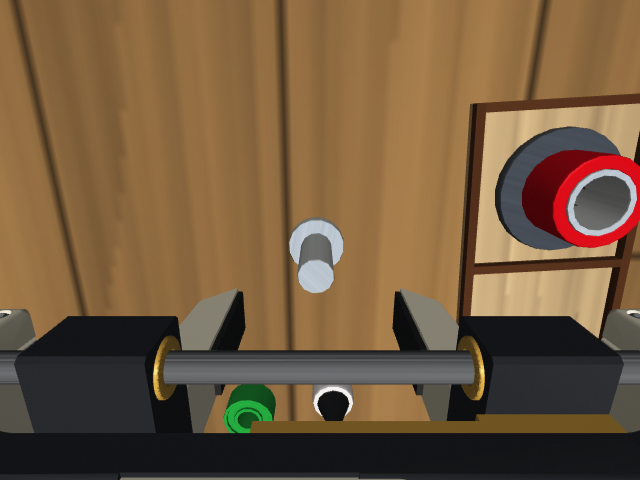

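The pin top is at (316,276) against a predicted (318,274), and the flanged roller sits flat inside its pocket. I go down.

creep_tool(
  steps=[
    {"z":0.02},
    {"z":0.025},
    {"z":0.02},
    {"z":0.015},
    {},
    {},
  ],
)

```text
time: 7.75
tool_pos: [0.4435, 0.2077, 0.2051]
tool_rot: [-3.14, 0.0, 1.57]
contact_force: [0.6, -0.3, -0.2]
opening: 0.07
grip_force: 0.0
```

creep_tool(
  steps=[
    {},
    {},
    {},
    {},
    {},
    {},
    {},
    {},
  ],
  jaw=0.01,
  clamp_n=25,
)

```text
time: 8.42
tool_pos: [0.4428, 0.2077, 0.2058]
tool_rot: [-3.142, -0.0, 1.57]
contact_force: [1.5, 0.2, -2.6]
opening: 0.0212
grip_force: 25.6
```

creep_tool(
  steps=[
    {"z":-0.015},
    {"z":-0.028},
    {"z":-0.028},
    {},
  ],
)

```text
time: 8.75
tool_pos: [0.4441, 0.2081, 0.2809]
tool_rot: [3.134, -0.002, 1.57]
contact_force: [1.6, -0.6, -1.6]
opening: 0.0212
grip_force: 25.0
```

```bash
python3 -c "from h import *;go(.6172,.0657,.095)"
```

```text
t 8.8 tool d [-0.142  0.173  0.009] rz -0.001 open 0.021
```

creep_tool(
  steps=[
    {"x":-0.012,"y":0.014},
    {"x":-0.02,"y":0.024},
    {"x":-0.02,"y":0.025},
    {"x":-0.02,"y":0.025},
    {"x":-0.02,"y":0.025},
    {"x":-0.02,"y":0.025},
    {"x":-0.02,"y":0.023},
    {"x":-0.01,"y":0.012},
  ],
)

```text
time: 9.42
tool_pos: [0.6176, 0.0629, 0.2754]
tool_rot: [3.141, 0.001, 1.568]
contact_force: [0.0, 0.1, -2.0]
opening: 0.0216
grip_force: 25.0
```

creep_tool(
  steps=[
    {},
    {"rz":-0.05},
    {},
  ],
)

```text
time: 9.67
tool_pos: [0.6151, 0.0655, 0.2754]
tool_rot: [-3.139, -0.0, 1.621]
contact_force: [-0.1, 0.7, -2.1]
opening: 0.0215
grip_force: 25.0
```

```bash
python3 -c "from h import *;go(.6172,.0657,.0335,1.6247)"
```

```text
t 9.7 tool d [0.    0.002 0.064] rz -0.004 open 0.022
```

creep_tool(
  steps=[
    {"y":0.001,"z":0.02},
    {"z":0.02},
    {"z":0.015},
    {"z":0.006},
    {"z":0.002},
    {},
    {},
  ],
)

```text
time: 10.25
tool_pos: [0.6169, 0.0658, 0.2146]
tool_rot: [3.14, 0.0, 1.62]
contact_force: [0.9, -0.1, -1.9]
opening: 0.0218
grip_force: 25.0
```

creep_tool(
  steps=[
    {"z":0.001},
    {},
    {},
  ],
)

```text
time: 10.5
tool_pos: [0.6168, 0.0656, 0.2134]
tool_rot: [3.141, -0.0, 1.62]
contact_force: [0.4, -0.7, -2.1]
opening: 0.0219
grip_force: 25.0
```

creep_tool(
  steps=[
    {"z":0.001},
    {"z":0.001},
    {},
    {},
  ],
)

```text
time: 10.83
tool_pos: [0.6167, 0.0655, 0.2108]
tool_rot: [3.141, -0.0, 1.62]
contact_force: [-0.2, -0.0, -1.0]
opening: 0.0216
grip_force: 25.0
```

creep_tool(
  steps=[
    {"z":0.001},
    {},
    {},
  ],
)

```text
time: 11.08
tool_pos: [0.6167, 0.0655, 0.2107]
tool_rot: [3.141, 0.0, 1.62]
contact_force: [-2.5, -0.0, 6.3]
opening: 0.0221
grip_force: 25.0
```

The pin is on the floor. I release it and go on to the large bearing.

creep_tool(
  steps=[
    {},
    {},
    {},
    {},
    {},
  ],
  jaw=0.06,
)

```text
time: 11.5
tool_pos: [0.6167, 0.0655, 0.2096]
tool_rot: [3.142, -0.0, 1.62]
contact_force: [-0.3, -0.2, -0.1]
opening: 0.0503
grip_force: 0.0
```

creep_tool(
  steps=[
    {"z":-0.02},
    {"z":-0.03},
    {"z":-0.04},
    {"rz":0.05},
    {},
  ],
  jaw=0.09,
)

```text
time: 11.92
tool_pos: [0.6172, 0.0656, 0.3025]
tool_rot: [3.136, -0.0, 1.568]
contact_force: [-0.2, 0.2, -2.0]
opening: 0.0837
grip_force: 0.0
```

```bash
python3 -c "from h import *;go(.4323,-.2046,.08)"
```

```text
t 11.9 tool d [-0.271 -0.184  0.043] rz -0.003 open 0.084
```

creep_tool(
  steps=[
    {"x":-0.015,"y":-0.01},
    {"x":-0.03,"y":-0.02},
    {"x":-0.03,"y":-0.02},
    {"x":-0.03,"y":-0.02},
    {"x":-0.03,"y":-0.02},
    {"x":-0.03,"y":-0.02},
    {"x":-0.03,"y":-0.02},
    {"x":-0.03,"y":-0.02},
  ],
)

```text
time: 12.58
tool_pos: [0.4649, -0.1603, 0.2986]
tool_rot: [-3.139, -0.001, 1.571]
contact_force: [-0.1, 0.3, -0.7]
opening: 0.0901
grip_force: 0.0
```

creep_tool(
  steps=[
    {"x":-0.03,"y":-0.02,"z":0.012},
    {"x":-0.016,"y":-0.014,"z":0.03},
    {},
    {},
    {},
  ],
)

```text
time: 13.0
tool_pos: [0.4327, -0.2051, 0.2575]
tool_rot: [-3.141, -0.001, 1.57]
contact_force: [0.5, -0.3, 0.0]
opening: 0.09
grip_force: 0.0
```

Run:
```python
from h import *; import cv2
go(.4323,-.2046,.010)
c=robot.read_camera("wrist"); cv2.imwrite("pics/w2.png",c["image"][:,:,::-1]); T=np.linalg.inv(c["pose"])
a=T[:3,:3]@[.4323,-.2046,.024]+T[:3,3]; print(c["fx"]*a[0]/a[2]+c["cx"],c["fy"]*a[1]/a[2]+c["cy"])
```

```text
t 13.0 tool d [ 0.    -0.     0.069] rz -0.001 open 0.090
318.5042290220771 264.79588438984683
```

View pics/w2.png

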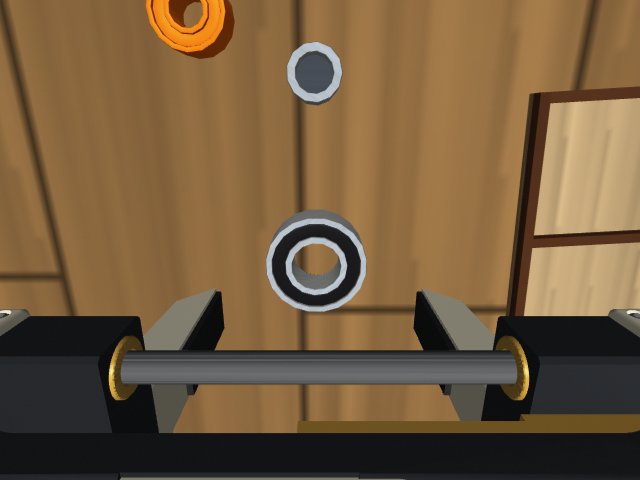

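The large bearing is at (316,265), as predicted. I grip it with the tips at about 10 mm.

creep_tool(
  steps=[
    {"z":0.02},
    {"z":0.025},
    {"z":0.016},
    {"z":0.008},
    {},
    {},
  ],
)

```text
time: 13.55
tool_pos: [0.4331, -0.2049, 0.1892]
tool_rot: [3.141, 0.0, 1.571]
contact_force: [0.2, 0.4, 0.7]
opening: 0.0901
grip_force: 0.0
```

creep_tool(
  steps=[
    {},
    {},
    {},
    {},
    {},
    {},
    {},
  ],
  jaw=0.045,
  clamp_n=25,
)

```text
time: 14.13
tool_pos: [0.4323, -0.2054, 0.1891]
tool_rot: [-3.142, 0.0, 1.57]
contact_force: [-2.4, -0.5, 6.2]
opening: 0.0612
grip_force: 25.0
```

creep_tool(
  steps=[
    {"z":-0.02},
    {"z":-0.035},
    {"z":-0.035},
    {"z":-0.03},
    {},
    {},
  ],
)

```text
time: 14.63
tool_pos: [0.4325, -0.2054, 0.3098]
tool_rot: [3.139, 0.002, 1.57]
contact_force: [0.1, 0.9, -2.6]
opening: 0.0613
grip_force: 25.0
```

```bash
python3 -c "from h import *;go(.6129,.1456,.12)"
```

```text
t 14.6 tool d [0.351 0.18  0.012] rz -0.001 open 0.061
```

creep_tool(
  steps=[
    {"x":0.02,"y":0.01},
    {"x":0.035,"y":0.018},
    {"x":0.035,"y":0.018},
    {"x":0.035,"y":0.018},
    {"x":0.035,"y":0.018},
    {"x":0.035,"y":0.018},
    {"x":0.035,"y":0.018},
    {"x":0.035,"y":0.018},
  ],
)

```text
time: 15.3
tool_pos: [0.5687, 0.0615, 0.306]
tool_rot: [-3.137, -0.0, 1.57]
contact_force: [1.6, -1.1, -2.4]
opening: 0.0613
grip_force: 25.0
```

creep_tool(
  steps=[
    {"x":0.035,"y":0.018},
    {"x":0.03,"y":0.016},
    {"x":0.021,"y":0.01},
    {"rz":-0.053},
    {},
    {},
  ],
)

```text
time: 15.8
tool_pos: [0.6123, 0.1455, 0.3061]
tool_rot: [-3.137, 0.0, 1.622]
contact_force: [1.1, 0.3, -3.6]
opening: 0.0607
grip_force: 25.0
```

```bash
python3 -c "from h import *;go(.6129,.1456,.0161,1.6247)"
```

```text
t 15.8 tool d [0.    0.001 0.112] rz -0.003 open 0.061
```

creep_tool(
  steps=[
    {"z":0.02},
    {"z":0.03},
    {"z":0.03},
    {"z":0.018},
    {"z":0.008},
    {"z":0.003},
    {},
    {},
  ],
)

```text
time: 16.47
tool_pos: [0.6133, 0.1452, 0.2009]
tool_rot: [3.14, -0.0, 1.622]
contact_force: [0.3, 0.8, -2.6]
opening: 0.0614
grip_force: 25.0
```

creep_tool(
  steps=[
    {"z":0.001},
    {},
    {},
  ],
)

```text
time: 16.72
tool_pos: [0.613, 0.1456, 0.1997]
tool_rot: [3.14, -0.0, 1.623]
contact_force: [0.2, 0.2, -2.8]
opening: 0.0611
grip_force: 25.0
```

creep_tool(
  steps=[
    {"z":0.002},
    {"z":0.002},
    {},
    {},
  ],
)

```text
time: 17.05
tool_pos: [0.6127, 0.1456, 0.1945]
tool_rot: [-3.141, -0.0, 1.623]
contact_force: [-0.4, -0.4, -3.0]
opening: 0.0612
grip_force: 25.0
```

creep_tool(
  steps=[
    {"z":0.001},
    {},
    {},
  ],
)

```text
time: 17.3
tool_pos: [0.6128, 0.1456, 0.1942]
tool_rot: [3.141, -0.0, 1.623]
contact_force: [-2.3, 0.3, 2.7]
opening: 0.0612
grip_force: 25.0
```

creep_tool(
  steps=[
    {},
    {},
  ],
)

```text
time: 17.47
tool_pos: [0.6128, 0.1456, 0.1942]
tool_rot: [3.141, -0.0, 1.623]
contact_force: [-1.8, 0.1, 4.4]
opening: 0.0611
grip_force: 25.0
```

Contact made. I release it and go to the small bearing.

creep_tool(
  steps=[
    {},
    {},
    {},
    {},
  ],
  jaw=0.075,
)

```text
time: 17.8
tool_pos: [0.6129, 0.1455, 0.1935]
tool_rot: [3.141, -0.0, 1.623]
contact_force: [0.2, -0.3, 0.3]
opening: 0.0748
grip_force: 0.0
```

creep_tool(
  steps=[
    {"z":-0.02},
    {"z":-0.03},
    {"z":-0.04},
    {"z":-0.01,"rz":0.053},
    {},
  ],
)

```text
time: 18.22
tool_pos: [0.6138, 0.1457, 0.298]
tool_rot: [3.133, -0.001, 1.568]
contact_force: [0.4, -0.1, -0.3]
opening: 0.0751
grip_force: 0.0
```

```bash
python3 -c "from h import *;go(.4476,-.0077,.08)"
```

```text
t 18.2 tool d [-0.154 -0.166  0.038] rz -0.003 open 0.075
```

creep_tool(
  steps=[
    {"x":-0.014,"y":-0.015},
    {"x":-0.024,"y":-0.026},
    {"x":-0.026,"y":-0.028},
    {"x":-0.026,"y":-0.028},
    {"x":-0.026,"y":-0.028},
    {"x":-0.024,"y":-0.026},
    {"x":-0.013,"y":-0.014},
  ],
)

```text
time: 18.8
tool_pos: [0.4445, -0.0087, 0.2924]
tool_rot: [-3.137, -0.0, 1.57]
contact_force: [0.0, -0.5, 0.6]
opening: 0.0749
grip_force: 0.0
```

creep_tool(
  steps=[
    {"z":0.02},
    {"z":0.018},
    {},
    {},
  ],
)

```text
time: 19.13
tool_pos: [0.4472, -0.0073, 0.2547]
tool_rot: [-3.138, -0.001, 1.57]
contact_force: [-0.2, 0.4, 0.0]
opening: 0.0749
grip_force: 0.0
```

Run:
```python
from h import *; import cv2
go(.4476,-.0077,.010)
c=robot.read_camera("wrist"); cv2.imwrite("pics/w3.png",c["image"][:,:,::-1]); T=np.linalg.inv(c["pose"])
a=T[:3,:3]@[.4476,-.0077,.022]+T[:3,3]; print(c["fx"]*a[0]/a[2]+c["cx"],c["fy"]*a[1]/a[2]+c["cy"])
```

```text
t 19.1 tool d [-0.     0.001  0.067] rz -0.001 open 0.075
320.89290108204847 266.5899725103717
```

View pics/w3.png

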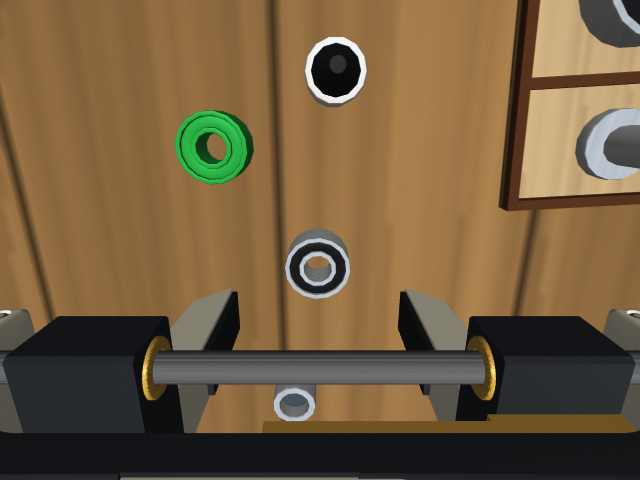

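The small bearing is at (318,268), as predicted, and the socket (295,403) and dropper (335,70) are clear. I grip.

creep_tool(
  steps=[
    {"z":0.02},
    {"z":0.025},
    {"z":0.014},
    {"z":0.008},
    {},
    {},
  ],
)

```text
time: 19.68
tool_pos: [0.448, -0.0072, 0.1892]
tool_rot: [3.141, 0.0, 1.57]
contact_force: [0.0, -0.0, 1.0]
opening: 0.075
grip_force: 0.0
```

creep_tool(
  steps=[
    {},
    {},
    {},
    {},
    {},
    {},
    {},
  ],
  jaw=0.025,
  clamp_n=20,
)

```text
time: 20.27
tool_pos: [0.4475, -0.0073, 0.1889]
tool_rot: [-3.141, -0.0, 1.57]
contact_force: [-1.9, 0.4, 3.5]
opening: 0.0392
grip_force: 20.0
```

creep_tool(
  steps=[
    {"z":-0.02},
    {"z":-0.035},
    {"z":-0.035},
    {"z":-0.02},
    {},
    {},
  ],
)

```text
time: 20.77
tool_pos: [0.4476, -0.0073, 0.2992]
tool_rot: [3.139, 0.0, 1.57]
contact_force: [-0.3, -0.6, -1.2]
opening: 0.0397
grip_force: 20.0
```

```bash
python3 -c "from h import *;go(.6119,-.2256,.12)"
```

```text
t 20.8 tool d [-0.218  0.164  0.002] rz -0.001 open 0.040
```

creep_tool(
  steps=[
    {"x":-0.02,"y":0.015},
    {"x":-0.032,"y":0.024},
    {"x":-0.032,"y":0.024},
    {"x":-0.032,"y":0.024},
    {"x":-0.032,"y":0.024},
    {"x":-0.032,"y":0.024},
    {"x":-0.026,"y":0.02},
    {"x":-0.012,"y":0.009},
  ],
)

```text
time: 21.43
tool_pos: [0.6125, -0.229, 0.2953]
tool_rot: [-3.14, -0.0, 1.567]
contact_force: [-0.2, 0.9, -1.1]
opening: 0.0394
grip_force: 20.0
```

creep_tool(
  steps=[
    {"rz":-0.056},
    {},
    {},
  ],
)

```text
time: 21.68
tool_pos: [0.6109, -0.2253, 0.296]
tool_rot: [-3.138, -0.002, 1.624]
contact_force: [0.4, 0.8, -1.9]
opening: 0.0395
grip_force: 20.0
```

```bash
python3 -c "from h import *;go(.6119,-.2256,.016,1.63)"
```

```text
t 21.7 tool d [-0.001  0.001  0.102] rz -0.006 open 0.039
```

creep_tool(
  steps=[
    {"z":0.02},
    {"z":0.03},
    {"z":0.026},
    {"z":0.014},
    {"z":0.008},
    {"z":0.002},
    {},
    {},
  ],
)

```text
time: 22.35
tool_pos: [0.6118, -0.2254, 0.1998]
tool_rot: [3.14, 0.001, 1.626]
contact_force: [-0.2, -0.6, -1.6]
opening: 0.0397
grip_force: 20.0
```

creep_tool(
  steps=[
    {"z":0.001},
    {},
    {},
  ],
)

```text
time: 22.6
tool_pos: [0.6115, -0.2255, 0.1985]
tool_rot: [3.14, 0.001, 1.626]
contact_force: [-0.2, -0.8, -0.7]
opening: 0.0392
grip_force: 20.0
```

creep_tool(
  steps=[
    {"z":0.002},
    {"z":0.001},
    {},
    {},
  ],
)

```text
time: 22.93
tool_pos: [0.6113, -0.2254, 0.1945]
tool_rot: [-3.141, -0.0, 1.626]
contact_force: [0.5, 0.3, -1.5]
opening: 0.0393
grip_force: 20.0
```

creep_tool(
  steps=[
    {"z":0.001},
    {},
    {},
    {},
  ],
)

```text
time: 23.27
tool_pos: [0.6115, -0.2255, 0.194]
tool_rot: [3.141, 0.0, 1.626]
contact_force: [-0.4, 0.3, 1.8]
opening: 0.0396
grip_force: 20.0
```

The bearing is on the floor. I release it and go to the tall roller.

creep_tool(
  steps=[
    {},
    {},
    {},
    {},
  ],
  jaw=0.056,
)

```text
time: 23.6
tool_pos: [0.6114, -0.2255, 0.1936]
tool_rot: [-3.142, -0.0, 1.626]
contact_force: [0.4, -0.4, 0.2]
opening: 0.056
grip_force: 0.0
```

creep_tool(
  steps=[
    {"z":-0.02},
    {"z":-0.03},
    {"z":-0.04},
    {"z":-0.02,"rz":0.056},
    {},
  ],
  jaw=0.09,
)

```text
time: 24.02
tool_pos: [0.6125, -0.2259, 0.3098]
tool_rot: [3.132, 0.005, 1.567]
contact_force: [0.7, -0.2, 1.5]
opening: 0.0848
grip_force: 0.0
```

```bash
python3 -c "from h import *;go(.4722,-.4095,.125)"
```

```text
t 24.0 tool d [-0.184 -0.14   0.006] rz -0.003 open 0.085
```

creep_tool(
  steps=[
    {"x":-0.018,"y":-0.014},
    {"x":-0.03,"y":-0.022},
    {"x":-0.03,"y":-0.023},
    {"x":-0.03,"y":-0.023},
    {"x":-0.03,"y":-0.023},
    {"x":-0.028,"y":-0.021},
    {"x":-0.017,"y":-0.013},
    {},
  ],
)

```text
time: 24.68
tool_pos: [0.4692, -0.4119, 0.3027]
tool_rot: [-3.14, 0.0, 1.566]
contact_force: [-0.7, -0.0, -0.1]
opening: 0.0899
grip_force: 0.0
```

creep_tool(
  steps=[
    {},
    {},
  ],
)

```text
time: 24.85
tool_pos: [0.4724, -0.4078, 0.303]
tool_rot: [-3.141, -0.001, 1.57]
contact_force: [0.3, 0.0, 0.4]
opening: 0.0899
grip_force: 0.0
```

Run:
```python
from h import *; import cv2
go(.4722,-.4095,.04)
c=robot.read_camera("wrist"); cv2.imwrite("pics/w4.png",c["image"][:,:,::-1]); T=np.linalg.inv(c["pose"])
a=T[:3,:3]@[.4722,-.4095,.08]+T[:3,3]; print(c["fx"]*a[0]/a[2]+c["cx"],c["fy"]*a[1]/a[2]+c["cy"])
```

```text
t 24.9 tool d [-0.002 -0.     0.085] rz -0.001 open 0.090
318.7225109411029 274.92840113271575
```

View pics/w4.png

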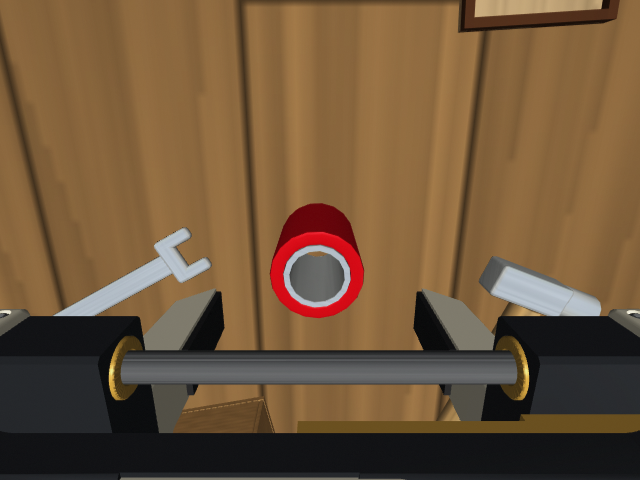

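The roller top is at (317,275), as predicted. The hammer and spanner are out of the fingers' way.

creep_tool(
  steps=[
    {"x":-0.002,"z":0.02},
    {"z":0.03},
    {"z":0.023},
    {"z":0.012},
    {},
    {},
  ],
)

```text
time: 25.4
tool_pos: [0.4729, -0.4097, 0.2187]
tool_rot: [-3.141, -0.001, 1.571]
contact_force: [0.1, 1.4, 0.4]
opening: 0.0904
grip_force: 0.0
```

creep_tool(
  steps=[
    {},
    {},
    {},
    {},
    {},
    {},
    {},
  ],
  jaw=0.04,
  clamp_n=25,
)

```text
time: 25.98
tool_pos: [0.472, -0.4105, 0.2192]
tool_rot: [-3.142, 0.0, 1.57]
contact_force: [-3.1, 0.1, 3.5]
opening: 0.0562
grip_force: 25.0
```

creep_tool(
  steps=[
    {"z":-0.015},
    {"z":-0.03},
    {"z":-0.025},
    {},
    {},
  ],
)

```text
time: 26.4
tool_pos: [0.4723, -0.4104, 0.2892]
tool_rot: [3.14, 0.001, 1.57]
contact_force: [-0.4, 0.7, -4.0]
opening: 0.0565
grip_force: 25.0
```

```bash
python3 -c "from h import *;go(.6073,-.1478,.11)"
```

```text
t 26.4 tool d [0.263 0.135 0.001] rz -0.001 open 0.057
```

creep_tool(
  steps=[
    {"x":0.017,"y":0.009},
    {"x":0.03,"y":0.015},
    {"x":0.034,"y":0.018},
    {"x":0.034,"y":0.018},
    {"x":0.034,"y":0.018},
    {"x":0.034,"y":0.018},
    {"x":0.034,"y":0.017},
    {"x":0.03,"y":0.014},
  ],
)

```text
time: 27.07
tool_pos: [0.5997, -0.1609, 0.2859]
tool_rot: [-3.138, -0.002, 1.57]
contact_force: [0.3, 0.4, -3.7]
opening: 0.0561
grip_force: 25.0
```

creep_tool(
  steps=[
    {"x":0.016,"y":0.008},
    {"rz":-0.058},
    {},
    {},
  ],
)

```text
time: 27.4
tool_pos: [0.607, -0.1472, 0.2865]
tool_rot: [-3.138, -0.001, 1.627]
contact_force: [0.5, -0.1, -3.5]
opening: 0.0563
grip_force: 25.0
```

```bash
python3 -c "from h import *;go(.6073,-.1478,.046,1.63)"
```

```text
t 27.4 tool d [-0.001  0.     0.063] rz -0.003 open 0.056
```

creep_tool(
  steps=[
    {"z":0.015},
    {"z":0.02},
    {"z":0.015},
    {"z":0.008},
    {"z":0.002},
    {},
    {},
  ],
)

```text
time: 27.98
tool_pos: [0.6077, -0.148, 0.2293]
tool_rot: [3.141, 0.0, 1.627]
contact_force: [-0.2, 0.4, -3.6]
opening: 0.0564
grip_force: 25.0
```

creep_tool(
  steps=[
    {"z":0.001},
    {},
    {},
  ],
)

```text
time: 28.23
tool_pos: [0.6076, -0.1475, 0.2284]
tool_rot: [3.141, 0.0, 1.628]
contact_force: [-0.9, -0.9, -2.9]
opening: 0.0564
grip_force: 25.0
```

creep_tool(
  steps=[
    {"z":0.002},
    {"z":0.001},
    {},
    {},
  ],
)

```text
time: 28.57
tool_pos: [0.6074, -0.1474, 0.2246]
tool_rot: [-3.141, -0.0, 1.628]
contact_force: [0.3, -0.7, -4.1]
opening: 0.0564
grip_force: 25.0
```

creep_tool(
  steps=[
    {"z":0.001},
    {},
    {},
    {},
  ],
)

```text
time: 28.9
tool_pos: [0.6075, -0.1475, 0.2242]
tool_rot: [3.141, 0.0, 1.628]
contact_force: [-2.1, 0.5, 2.3]
opening: 0.0566
grip_force: 25.0
```

The roller is on the floor. I release it, lift well clear and check from the top camera.

creep_tool(
  steps=[
    {},
    {},
    {},
    {},
    {},
  ],
  jaw=0.08,
)

```text
time: 29.32
tool_pos: [0.6076, -0.1475, 0.2237]
tool_rot: [3.141, 0.0, 1.628]
contact_force: [0.2, -0.1, 0.7]
opening: 0.0794
grip_force: 0.0
```

creep_tool(
  steps=[
    {"z":-0.02},
    {"z":-0.03},
    {"z":-0.04},
    {"z":-0.03},
    {"x":-0.03,"y":-0.02},
    {"x":-0.03,"y":-0.02},
    {"x":-0.03,"y":-0.02},
    {"x":-0.03,"y":-0.02},
  ],
)

```text
time: 29.98
tool_pos: [0.5336, -0.2727, 0.344]
tool_rot: [3.141, 0.0, 1.629]
contact_force: [0.3, -0.4, -0.2]
opening: 0.08
grip_force: 0.0
```

creep_tool(
  steps=[
    {"x":-0.03,"y":-0.02},
    {"x":-0.03,"y":-0.02},
    {"x":-0.03,"y":-0.02},
    {"x":-0.03,"y":-0.02},
    {"x":-0.03,"y":-0.02},
    {},
    {},
  ],
)

```text
time: 30.57
tool_pos: [0.4419, -0.4289, 0.3434]
tool_rot: [3.142, -0.0, 1.624]
contact_force: [0.1, -0.1, 0.1]
opening: 0.0802
grip_force: 0.0
```

Run:
```python
from h import *; import cv2
im=np.ascontiguousarray(robot.read_camera("top")["image"][:,:,::-1]); cv2.imwrite("pics/top1.png",im)
cv2.imwrite("pics/crop2.png",cv2.resize(im[165:315,130:450],None,fx=2.5,fy=2.5,interpolation=cv2.INTER_CUBIC))
```

View pics/crop2.png

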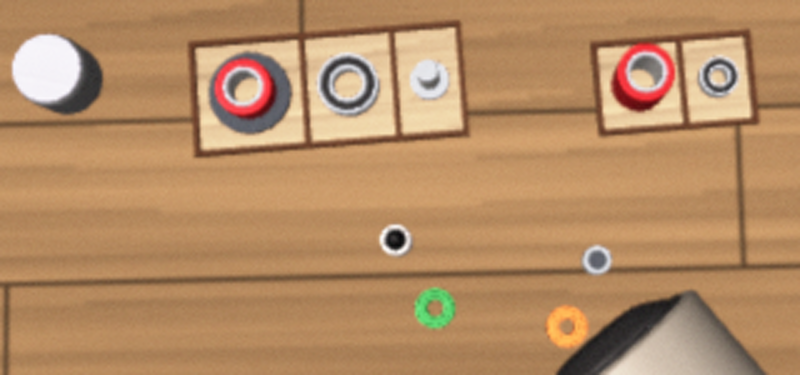

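All five parts sit in their pockets: flange at (250,93), large bearing (348,83), pin (429,78), tall roller (643,78) and small bearing (718,76). The tin, dropper and socket haven't moved. I hand in.

```bash
python3 -c "from cell import robot;print(robot.hand_in())"
```

```text
the job is handed in; nothing more can be done
None
```

Both kits are made up and the job is handed in: all five parts went into their own pockets, each lowered onto the floor before release; the socket, oil dropper and grease tin look unmoved in the final picture, and the hand-in returned no verdict.

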